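# Sweep pigment pots through the gate into the slot

## Robot

A 7-joint arm with a two-finger parallel gripper is mounted at the origin on the work surface. World frame = base frame: x ahead of the robot, y to its left, z up, the work surface at z = 0. Lengths are in m, angles in rad, forces in N, time in s.
With the tool pointing down it reaches from about 0.35 to 0.9 m from the base axis. Payload 19.9 kg.
Tool frame: the origin (TCP) lies midway between the tips of the shut fingers; the grasp point (between the pads) lies 19 mm behind it; z points along the fingers, y is the line along which they close (so a half turn about z gives the same grasp; the last joint's range is limited). The gripper opens to 85 mm and grips with 20 to 120 N. Pads are 22 mm wide; open, the fingers measure 114 mm over their backs; the gripper's body (76 mm by 85 mm) begins 54 mm behind the grasp point. The pads swing forward as they close: fully open they stand 13 mm farther back than shut.
Start: joints at [-1.369, 0.417, -0.01, 1.614, 0.005, 1.111, -0.053], TCP at [0.151, 0.607, 0.231] pointing down, gripper open.
Joint ranges: [-2.81, 2.81], [-0.39, 2.02], [-1.27, 1.25], [0.06, 2.57], [-1.19, 4.33], [0.19, 2], [-2.82, 2.82]. Speed limits (rad/s): [1.89, 1.89, 2.39, 2.39, 3.01, 3.01, 3.01].

## Interface

Orientations are given as a rotation vector (axis times angle).
In Python, from bench import env, optics, job, spotter gives the robot as it stands. The module is installed in compiled form; this text tells all that it offers.
- The arm moves only by the tool jog_arm, never from a script. Its argument "commands" is a list of rows, each an object with "dp": the shift along the world's x, y, z in cm, a list of three; "twist": the turn, a rotation vector about the world's x, y, z in rad, a list of three. A call has 1 to 12 rows; each row is the pose to reach, as a shift and turn from the pose commanded when the call began; what a row does not reach only later rows make up. A row lasts 1/12 s, in which the tool goes at most 41.7 mm and 7.16 degrees, less where a joint would pass 70% of its speed; a pose out of reach is approached as far as the arm can. A call with a gripper value outside its range is refused whole. "claw" is the finger opening in cm, from 0 to 8.54, set as the call begins (left out, the last holds). The fingers move at their own pace and stop on an object; "squeeze" is the grip in N (left out, the last holds). Time passes only in rows, so rows that repeat a pose let the fingers close. It gives the time, the measured TCP pose, the force, the opening and the grip force at its end, in the units of the state.
- env.observe(): the state, without advancing time (a new reading comes with each control period).
- optics.camera(name): name is "scene" or "top" or "wrist"; returns a dict with "img" (480x640x3 uint8, blue, green, red), "fx", "fy", "cx", "cy" (pixels), "dist" ([k1, k2, p1, p2, k3] as OpenCV has them; the pictures are not rectified), "R" (3x3) and "t" (3): a world point X has camera coordinates R X + t; the wrist camera has in their place "tool_from_camera" (4x4, takes a point from camera to tool coordinates, whose origin is the TCP and whose axes are the flange's). Camera axes: x right, y down, z forward; pixel columns grow to the right and rows downward; lengths in m; the calibration is good to about 2 mm. A picture is of the moment at which its call begins: read the wrist's pose just before it. There is no depth.
- job.sign_off(): hands the job in; it is judged then, once.
Trained networks look in a picture, given as the dict that the camera call returned (one of the last four; its "shot" number tells which), for a name from the list of things; names that differ only in an ending like _2 or _b are one class to them, and where a whole thing is asked for, a point or a joint stands for the part that bears it (a point fixed in the world has none). Each returns a list of dicts, best first, with "p" (0 to 1); they miss things now and then, are a little off and sometimes report something else, mostly with a low value. They report only what shows in the picture. A call takes as long as a camera call.
- spotter.recognise(thing, picture): "xyz" ([x, y, z] in m, in world coordinates, good to about 4 mm: the middle of the surface that is visible of it).
- spotter.place_of(thing, picture): "xyz" ([x, y, z] in m, in world coordinates, good to about 4 mm: a listed point, or the origin of a listed thing).
The state is a dict: "clock": time; "joint_positions": joint angles; "qd": joint speeds; "joint_torque": joint torques, N m; "tool_pos": TCP position; "tool_rot": TCP orientation; "contact_force": force on the tool from outside, world axes, zero at the start; "moment": the same for the moment, N m; "gripper_width": finger opening in m; "grip_force": force on a finger pad.
Only numpy, scipy, OpenCV 4.12 (cv2) and the standard library are available. Lean on these libraries where they do the work, as an engineer would, in place of code of your own. Each camera call takes 0.05 s, during which the arm holds its last target. There are 200 camera calls.

## Task

Clear the three small round pots off the metal deck of the sorting station: with the fingertips, push them one at a time along the deck and through the narrow gate in its far wall, so that each drops into the slot behind it before the next one follows. Slide them only, do not lift or carry them, and leave the larger jar, the square block and everything on the table where they stand.

Things in the scene. Friction and masses are not known exactly. Their poses are not given: they have to be found in the camera images.
- station: Sorting station, fixed. Origin on the table surface, under the middle of the deck's drop edge; x points through the gate from deck to slot, y left along the gate wall, z up. Metal deck: level, 55 mm above the table, x -185 to 0 mm, y -150 to 150 mm, open along its near edge. Low side walls, 18 mm high, only at y = +-148 mm, x -57 to 3 mm.
- gate (a point): Middle of the gate at deck height, 4 mm past the drop edge (station x = 4 mm, y = 0); station axes. The gate is the one gap, 38 mm wide, in a wall 18 mm high above the deck that runs along y over the full width (x = 2 to 6 mm, rounded gate posts x = 0 to 8 mm).
- slot (a point): Centre of the floor of the slot (station x = 37.5 mm, y = 0, 4 mm above the table): an open-topped pocket x 0 to 75, y -60 to 60 mm, 51 mm deep below the deck, beginning right at the drop edge, under the gate wall; clear end wall 18 mm above the deck. A pot pushed into the gate falls in once its centre is some 3 mm past the drop edge, so fingers need not enter the gate.
- pot_a_mid (a point): Centre (half-way up) of one of three identical small round pots with dark lids: 26 mm across, 14 mm high, 10 to 20 g, loose, upright (z) on the deck. At the start pots, jar and block stand in a fan around the gate, 120 to 160 mm from it, in any order, centres at least 45 mm apart, none in front of another on the way to the gate.
- pot_b_mid (a point): Centre (half-way up) of one of three identical small round pots with dark lids: 26 mm across, 14 mm high, 10 to 20 g, loose, upright (z) on the deck. At the start pots, jar and block stand in a fan around the gate, 120 to 160 mm from it, in any order, centres at least 45 mm apart, none in front of another on the way to the gate.
- pot_c_mid (a point): Centre (half-way up) of one of three identical small round pots with dark lids: 26 mm across, 14 mm high, 10 to 20 g, loose, upright (z) on the deck. At the start pots, jar and block stand in a fan around the gate, 120 to 160 mm from it, in any order, centres at least 45 mm apart, none in front of another on the way to the gate.
- jar: Larger round jar, 38 mm across, 36 mm high, 110 g, loose on the deck among the pots; origin at the centre of its underside. Not to be moved.
- block: Square steel block, 40 x 40 x 22 mm, 200 g, a dark disc in its top, loose on the deck among the pots; origin at the centre of its underside, x and y along its sides. Not to be moved.
- pump_tall: Clear pump bottle, 54 mm across, 175 mm high overall, spout 40 mm to its -x, on the table left of the station; origin at the centre of its underside. Bystander.
- pump_short: White pump bottle, 58 mm across, 135 mm high overall, spout 40 mm to its -x, on the table left of the station; origin at the centre of its underside. Bystander.
- tin: Flat round metal tin, 82 mm across, 22 mm high, on the table right of the station; origin at the centre of its underside. Bystander.
- tape_roll: Roll of paper tape, 76 mm across, 24 mm high, on the table right of the station; origin at the centre of its underside. Bystander.
- dropper: Small dropper bottle, 32 mm across, 93 mm high, on the table right of the station; origin at the centre of its underside. Bystander.

How it is judged:
By the outcome, as a careful person would: the job done as asked, in the order asked, and still so for the second after the job is handed in, with the robot touching nothing.
It also fails if it takes over 64 s, if anything falls off the work surface, if the arm or the gripper's body presses on something with over 40 N, if the wrist force passes 120 N, or if a joint passes its speed limit or range.

## Working session

There is one attempt and no reset: what is moved stays moved. The work goes in short steps, Python scripts to look and compute and a tool call to move; the robot and the scene stay as the last step left them, time stands still between calls to the robot, and variables do not carry over. Pictures are saved under pics/ and viewed, at most 10 in all, crops included, and the job is handed in when it is done.

Besides the shell and the picture viewer there is one more tool, called after "Emit:" as name(argument=value, ...), one argument or row to a line, values as JSON. jog_arm: Moves the arm, as the interface text tells. Its arguments: {"type":"object","properties":{"commands":{"type":"array","items":{"type":"object","properties":{"dp":{"type":"array","items":{"type":"number"}},"twist":{"type":"array","items":{"type":"number"}}}}},"claw":{"type":"number"},"squeeze":{"type":"number"}},"required":["commands"]}

```bash
mkdir -p pics; cat > h.py <<'E'
from bench import env, optics, job, spotter
import numpy as np, cv2
def find(cam,names,f='place_of'):
    p=optics.camera(cam)
    for n in names:
        r=getattr(spotter,f)(n,p)
        print(cam,n,[(np.round(np.array(d['xyz'])*1000).astype(int).tolist(),round(d['p'],2)) for d in r[:6]])
    return p
E
python3 - <<'E'
from h import *
s=env.observe();print(s['clock'],s['tool_pos'],s['tool_rot'],s['gripper_width'])
for c in('top','scene'):
    p=find(c,['station','gate','slot','pot_a_mid','jar','block']); cv2.imwrite(f'pics/{c}0.png',p['img'])
E
```

```text
0.0 [0.15078925 0.60617281 0.2306485 ] [-3.82013568e-01 -3.11824325e+00  1.95515196e-03] 0.08565855701650574
top station [([660, -49, -4], 0.79)]
top gate [([666, -55, 55], 0.97), ([559, -422, 4], 0.29)]
top slot [([698, -67, 7], 0.86)]
top pot_a_mid [([600, 67, 61], 0.51), ([523, -75, 66], 0.35)]
top jar [([558, 31, 60], 0.48), ([633, -380, 3], 0.42)]
top block [([522, -10, 59], 0.61), ([484, 432, -2], 0.36), ([663, -49, -4], 0.25)]
scene station [([666, -53, 0], 0.9)]
scene gate [([669, -55, 54], 0.95)]
scene slot [([697, -61, 2], 0.65)]
scene pot_a_mid [([608, 66, 60], 0.54)]
scene jar [([557, 34, 53], 0.71)]
scene block [([524, -6, 56], 0.75), ([699, -63, 3], 0.54)]
```

View pics/top0.png

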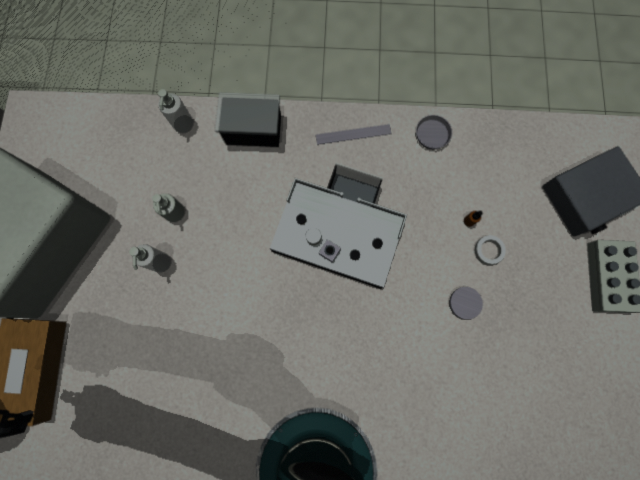

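View pics/scene0.png

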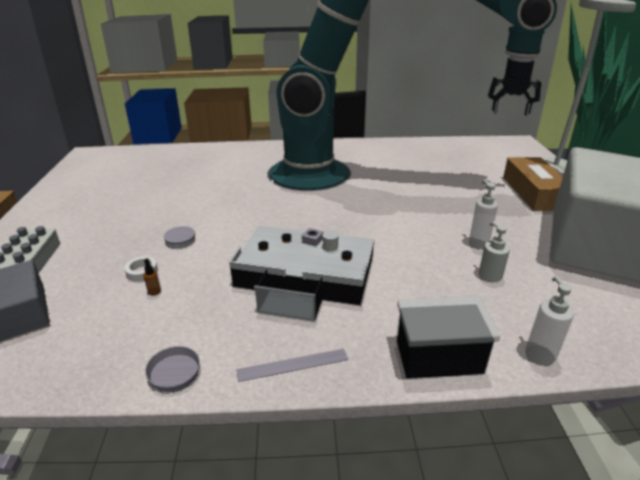

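The top view shows the pots at (301,219), (377,243) and (355,255), the jar at (314,236), the block at (330,250) and the gate near (355,193). The scene view agrees.

```bash
cat >> h.py <<'E'
def cam_pose(p,s=None):
    if 'R' in p: return np.array(p['R']),np.array(p['t'])
    T=np.eye(4);T[:3,:3]=cv2.Rodrigues(np.array(s['tool_rot']))[0];T[:3,3]=s['tool_pos']
    M=np.linalg.inv(T@np.array(p['tool_from_camera']));return M[:3,:3],M[:3,3]
def back(p,uv,z,s=None):
    R,t=cam_pose(p,s);K=np.array([[p['fx'],0,p['cx']],[0,p['fy'],p['cy']],[0,0,1]])
    n=cv2.undistortPoints(np.array(uv,float).reshape(-1,1,2),K,np.array(p['dist'])).reshape(-1,2)
    d=np.c_[n,np.ones(len(n))]@R; c=-R.T@t
    return c+d*((z-c[2])/d[:,2])[:,None]
def proj(p,X,s=None):
    R,t=cam_pose(p,s);K=np.array([[p['fx'],0,p['cx']],[0,p['fy'],p['cy']],[0,0,1]])
    return cv2.projectPoints(np.array(X,float),cv2.Rodrigues(R)[0],t,K,np.array(p['dist']))[0].reshape(-1,2)
E
python3 - <<'E'
from h import *
p=optics.camera('top')
print(np.round(back(p,[(301,219),(377,243),(355,255)],.069)*1000))
print(np.round(back(p,[(272,250),(383,287),(297,182),(405,214)],.055)*1000))
print(np.round(back(p,[(314,236)],.091)*1000),np.round(back(p,[(330,250)],.077)*1000))
w=optics.camera('wrist');print(np.round(w['tool_from_camera'],3),w['fx'])
E
```

```text
[[ 601.   66.   69.]
 [ 549. -126.   69.]
 [ 516.  -72.   69.]]
[[ 521.  135.   55.]
 [ 442. -145.   55.]
 [ 703.   83.   55.]
 [ 630. -197.   55.]]
[[554.  30.  91.]] [[524. -10.  77.]]
[[ 0.001 -0.961 -0.277  0.071]
 [ 1.     0.001 -0.    -0.   ]
 [ 0.    -0.277  0.961 -0.141]
 [ 0.     0.     0.     1.   ]] 363.6699536382627
```

Emit:
jog_arm(
  commands=[
    {"dp": [43.5, -64, 0]},
    {"dp": [43.5, -64, 0]},
    {"dp": [43.5, -64, 0]},
    {"dp": [43.5, -64, 0]},
    {"dp": [43.5, -64, 0]},
    {"dp": [43.5, -64, 0]},
    {"dp": [43.5, -64, 0]},
    {"dp": [43.5, -64, 0]},
    {"dp": [43.5, -64, 0]},
    {"dp": [43.5, -64, 0]},
    {"dp": [43.5, -64, 0]},
    {"dp": [43.5, -64, 0]},
  ],
  claw=1.4,
)

```text
invalid input at $.commands[0]: expected keys dp, twist
```

Emit:
jog_arm(
  commands=[
    {"dp": [43.5, -64, 0], "twist": [0, 0, 0]},
    {"dp": [43.5, -64, 0], "twist": [0, 0, 0]},
    {"dp": [43.5, -64, 0], "twist": [0, 0, 0]},
    {"dp": [43.5, -64, 0], "twist": [0, 0, 0]},
    {"dp": [43.5, -64, 0], "twist": [0, 0, 0]},
    {"dp": [43.5, -64, 0], "twist": [0, 0, 0]},
    {"dp": [43.5, -64, 0], "twist": [0, 0, 0]},
    {"dp": [43.5, -64, 0], "twist": [0, 0, 0]},
    {"dp": [43.5, -64, 0], "twist": [0, 0, 0]},
    {"dp": [43.5, -64, 0], "twist": [0, 0, 0]},
    {"dp": [43.5, -64, 0], "twist": [0, 0, 0]},
    {"dp": [43.5, -64, 0], "twist": [0, 0, 0]},
  ],
  claw=1.4,
)

```text
clock: 1.8
tool_pos: [0.4327, 0.1911, 0.2316]
tool_rot: [0.382, 3.118, 0.001]
contact_force: [0.9, 1.4, 0.3]
gripper_width: 0.0145
grip_force: 0.0
```

Emit:
jog_arm(
  commands=[
    {"dp": [15, -22.5, 0], "twist": [0, 0, 0]},
    {"dp": [15, -22.5, 0], "twist": [0, 0, 0]},
    {"dp": [15, -22.5, 0], "twist": [0, 0, 0]},
    {"dp": [15, -22.5, 0], "twist": [0, 0, 0]},
    {"dp": [15, -22.5, 0], "twist": [0, 0, 0]},
    {"dp": [15, -22.5, 0], "twist": [0, 0, 0]},
    {"dp": [15, -22.5, 0], "twist": [0, 0, 0]},
    {"dp": [15, -22.5, 0], "twist": [0, 0, 0]},
    {"dp": [15, -22.5, 0], "twist": [0, 0, 0]},
    {"dp": [15, -22.5, 0], "twist": [0, 0, 0]},
  ],
)

```text
clock: 2.63
tool_pos: [0.5816, -0.0313, 0.2311]
tool_rot: [-0.381, -3.118, -0.0]
contact_force: [0.1, 0.4, 0.3]
gripper_width: 0.0141
grip_force: 0.0
```

```bash
python3 - <<'E'
from h import *
s=env.observe();print(s['clock'],s['tool_pos'],s['tool_rot'])
p=find('wrist',['station','gate','pot_a_mid','jar','block']); cv2.imwrite('pics/w1.png',p['img'])
E
```

```text
2.6333 [ 0.58162548 -0.03126929  0.23107062] [-3.81043731e-01 -3.11791537e+00 -3.60104163e-04]
wrist station [([658, -55, -2], 0.59), ([526, -10, 53], 0.26)]
wrist gate [([667, -57, 53], 0.68)]
wrist pot_a_mid [([517, -71, 61], 0.64), ([604, 67, 62], 0.55)]
wrist jar [([560, 31, 56], 0.56), ([606, 70, 62], 0.56)]
wrist block [([525, -10, 53], 0.61), ([668, -58, 54], 0.58)]
```

View pics/w1.png

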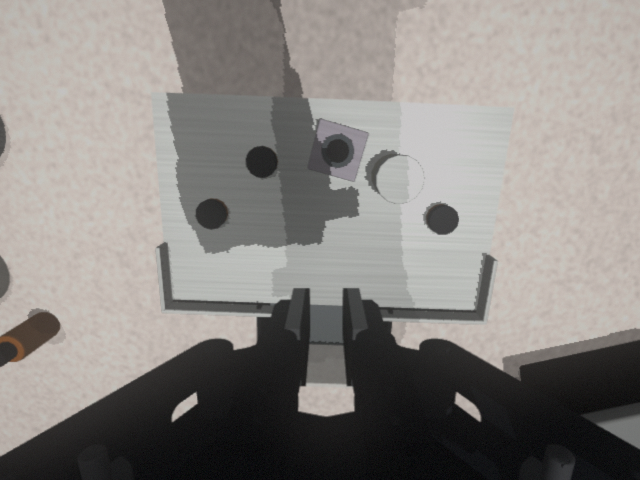

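The wrist view shows the lids at (262,161), (212,213) and (442,218), the jar at (400,178) and the block at (338,149). The near deck corners are at (153,93) and (514,108), and the far wall's outer corners at (163,309) and (487,320).

```bash
python3 - <<'E'
from h import *
s=env.observe()
p=optics.camera('wrist')
S=lambda uv,z:back(p,uv,z,s)*1000
c=S([(153,93),(514,108)],.055); w=S([(163,309),(487,320)],.073)
print(np.round(c,1),np.round(w,1))
y=c[0]-c[1];print('nearedge yaw',np.degrees(np.arctan2(y[1],y[0]))+90-180*0,'len',np.linalg.norm(y), np.linalg.norm(w[0]-w[1]))
y=w[0]-w[1];print('wall yaw',np.degrees(np.arctan2(y[1],y[0])))
m1=c.mean(0);m2=w.mean(0);d=m2-m1;print(m1,m2,np.linalg.norm(d[:2]),np.degrees(np.arctan2(d[1],d[0])))
print('pots',np.round(S([(262,161),(212,213),(442,218)],.069),1))
print('jar',S([(401,178)],.091),'block',S([(338,149)],.077))
# circle sub-pixel view
b=cv2.resize(p['img'][80:330,140:530],None,fx=2,fy=2,interpolation=cv2.INTER_CUBIC);cv2.imwrite('pics/w2.png',b)
E
```

```text
[[ 444.5 -143.1   55. ]
 [ 526.9  142.5   55. ]] [[ 622.5 -194.    73. ]
 [ 704.3   90.8   73. ]]
nearedge yaw -16.100592688063912 len 297.2516681221069 296.3007417440863
wall yaw -106.02296251838406
[ 4.85701733e+02 -3.24007809e-01  5.50000000e+01] [663.43514048 -51.63506082  73.        ] 184.99186042310637 -16.10325570134299
pots [[ 518.2  -69.4   69. ]
 [ 549.5 -123.2   69. ]
 [ 600.7   66.2   69. ]]
jar [[555.69100473  34.55363696  91.        ]] block [[523.58617093  -7.10990709  77.        ]]
```

View pics/w2.png

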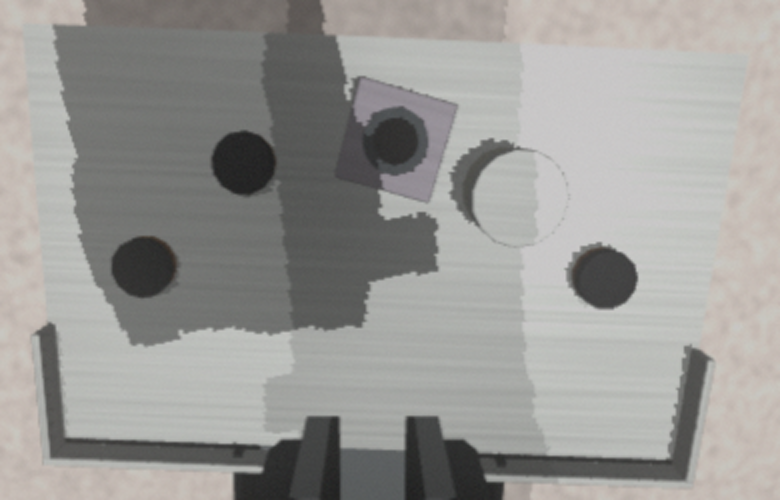

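```bash
cat >> h.py <<'E'
O=np.array([663.,-53.]);YAW=np.radians(-16.1)
Rm=np.array([[np.cos(YAW),-np.sin(YAW)],[np.sin(YAW),np.cos(YAW)]])
def st(X): return (np.array(X)[:2]-O)@Rm
def head(s):
    R=cv2.Rodrigues(np.array(s['tool_rot']))[0]; return np.arctan2(-R[1,0],-R[0,0])-YAW
def plan(pot,cx=-50.,n=20,m=6,back=14,D=22.,endx=6.,exx=-22.,s=None):
    """pot (station mm): list of (TCP world mm, heading station)"""
    s=s or env.observe();P=np.array(pot,float);C=np.array([cx,0.]);E=np.array([exx,0.])
    rows=[]
    def add(c,h,d): rows.append((O+Rm@(c-d*np.array([np.cos(h),np.sin(h)])),h))
    h0=np.arctan2(*(C-P)[::-1]); add(P,h0,D+back)
    for t in np.linspace(0,1,n+1):
        c=(1-t)**2*P+2*t*(1-t)*C+t*t*E; g=2*(1-t)*(C-P)+2*t*(E-C); add(c,np.arctan2(g[1],g[0]),D)
    for x in np.linspace(exx,endx,m+1)[1:]: add(np.array([x,0.]),0.,D)
    p0=np.array(s['tool_pos'])*1000;h=head(s)
    print('clock',s['clock'],'z',p0[2],'head',np.degrees(h))
    ref=p0[:2];rh=h
    for i,(q,hh) in enumerate(rows):
        print(i,np.round((q-ref)/10,1).tolist(),round(hh-rh,2))
        if i==0 or (i%12==0): ref,rh=q,hh;print('-- new call')
E
python3 - <<'E'
from h import *
print(env.observe()['joint_positions'])
for q in [(518.2,-69.4),(549.5,-123.2),(600.7,66.2)]: print(st(q))
plan(st((518.2,-69.4)),n=18,m=6)
E
```

```text
[-0.34848568  0.36473309  0.44407108  1.73497092 -0.17476046  1.08065885
  1.4804448 ]
[-134.57286121  -55.91193993]
[-89.58094534 -98.92190977]
[-92.91244798  97.24817227]
clock 2.9833 z 231.4575180917352 head 2.1781720332537833
0 [-9.8, -4.9] 0.55
-- new call
1 [1.3, 0.4] 0.0
2 [2.4, 0.8] -0.01
3 [3.4, 1.1] -0.02
4 [4.3, 1.4] -0.03
5 [5.3, 1.7] -0.04
6 [6.1, 1.9] -0.05
7 [7.0, 2.2] -0.07
8 [7.8, 2.4] -0.08
9 [8.5, 2.6] -0.1
10 [9.2, 2.8] -0.12
11 [9.9, 2.9] -0.15
12 [10.5, 3.1] -0.17
-- new call
13 [0.6, 0.1] -0.03
14 [1.1, 0.3] -0.07
15 [1.6, 0.4] -0.11
16 [2.0, 0.5] -0.17
17 [2.5, 0.6] -0.23
18 [2.8, 0.7] -0.31
19 [3.2, 0.9] -0.41
20 [3.7, 0.7] -0.41
21 [4.1, 0.6] -0.41
22 [4.6, 0.5] -0.41
23 [5.0, 0.3] -0.41
24 [5.5, 0.2] -0.41
-- new call
25 [0.4, -0.1] 0.0
```

Emit:
jog_arm(
  commands=[
    {"dp": [-9.8, -4.9, 0], "twist": [0, 0, 0.55]},
    {"dp": [-9.8, -4.9, 0], "twist": [0, 0, 0.55]},
    {"dp": [-9.8, -4.9, 0], "twist": [0, 0, 0.55]},
    {"dp": [-9.8, -4.9, -8], "twist": [0, 0, 0.55]},
    {"dp": [-9.8, -4.9, -8], "twist": [0, 0, 0.55]},
    {"dp": [-9.8, -4.9, -8], "twist": [0, 0, 0.55]},
    {"dp": [-9.8, -4.9, -8], "twist": [0, 0, 0.55]},
    {"dp": [-9.8, -4.9, -8], "twist": [0, 0, 0.55]},
    {"dp": [-9.8, -4.9, -8], "twist": [0, 0, 0.55]},
    {"dp": [-9.8, -4.9, -8], "twist": [0, 0, 0.55]},
  ],
)

```text
clock: 3.82
tool_pos: [0.485, -0.0809, 0.1529]
tool_rot: [-0.478, 3.103, -0.001]
contact_force: [1.1, -0.1, 0.9]
gripper_width: 0.014
grip_force: 0.0
```

```bash
python3 - <<'E'
from h import *
s=env.observe();print(s['clock'],s['tool_pos'],s['tool_rot'],np.degrees(head(s)))
p=find('wrist',['gate','pot_a_mid']); 
g=st(s['tool_pos']*0+0);g=None
im=p['img'].copy()
W=lambda x,y,z:[*(O+Rm@np.array([x,y]))/1000,z]
for X in [W(-134.6,-55.9,.069),W(-89.6,-98.9,.069),W(0,19,.055),W(0,-19,.055),W(2,19,.073),W(2,-19,.073),W(0,60,.055)]:
    u=proj(p,[X],s)[0];print(np.round(u));cv2.drawMarker(im,tuple(int(v) for v in np.round(u)),(0,0,255),0,8,1)
cv2.imwrite('pics/w3.png',im)
E
```

```text
3.8167 [ 0.48495987 -0.08092535  0.15288317] [-4.77664450e-01  3.10257693e+00 -6.67896254e-04] 33.604823163086536
wrist gate []
wrist pot_a_mid []
[327. 301.]
[239. 319.]
[312. 461.]
[273. 441.]
[310. 482.]
[269. 461.]
[353. 482.]
```

View pics/w3.png

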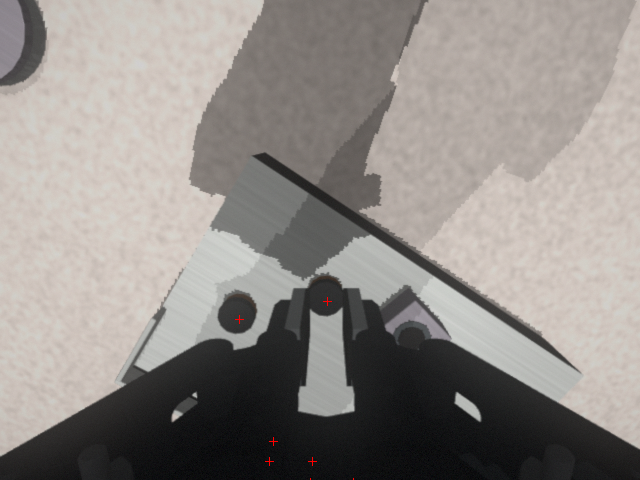

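The wrist view shows the first pot at (325,296), centred between the fingers, and the second at (237,313). Both are within about 3 mm of where I predicted.

Emit:
jog_arm(
  commands=[
    {"dp": [-0.2, 0, -3], "twist": [0, 0, 0]},
    {"dp": [-0.2, 0, -6], "twist": [0, 0, 0]},
    {"dp": [-0.2, 0, -9], "twist": [0, 0, 0]},
    {"dp": [-0.2, 0, -9], "twist": [0, 0, 0]},
    {"dp": [-0.2, 0, -9], "twist": [0, 0, 0]},
  ],
)

```text
clock: 4.38
tool_pos: [0.4814, -0.0812, 0.0611]
tool_rot: [0.478, -3.103, -0.0]
contact_force: [-0.2, -0.7, 0.2]
gripper_width: 0.0138
grip_force: 0.0
```

```bash
python3 - <<'E'
from h import *
plan((-135.5,-56.5),n=18,m=5)
print(env.observe()['contact_force'])
p=optics.camera('wrist');cv2.imwrite('pics/w4.png',p['img'][220:420,200:480])
E
```

```text
clock 4.3833 z 61.14125004284703 head 33.616129870646716
0 [0.1, 0.1] -0.0
-- new call
1 [1.3, 0.4] 0.0
2 [2.4, 0.8] -0.01
3 [3.4, 1.1] -0.02
4 [4.4, 1.4] -0.03
5 [5.3, 1.7] -0.04
6 [6.2, 1.9] -0.05
7 [7.0, 2.2] -0.07
8 [7.8, 2.4] -0.08
9 [8.6, 2.6] -0.1
10 [9.3, 2.8] -0.12
11 [9.9, 2.9] -0.15
12 [10.6, 3.1] -0.17
-- new call
13 [0.6, 0.1] -0.03
14 [1.1, 0.3] -0.07
15 [1.6, 0.4] -0.11
16 [2.1, 0.5] -0.17
17 [2.5, 0.6] -0.23
18 [2.9, 0.7] -0.31
19 [3.2, 0.9] -0.41
20 [3.8, 0.7] -0.41
21 [4.3, 0.6] -0.41
22 [4.8, 0.4] -0.41
23 [5.4, 0.3] -0.41
24 [5.9, 0.1] -0.41
-- new call
[-0.20538342 -0.67533331  0.16535147]
```

View pics/w4.png

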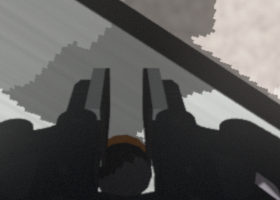

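Emit:
jog_arm(
  commands=[
    {"dp": [0.5, 0.2, 0], "twist": [0, 0, 0]},
    {"dp": [1.0, 0.35, 0], "twist": [0, 0, 0]},
    {"dp": [1.5, 0.5, 0], "twist": [0, 0, 0]},
    {"dp": [2.1, 0.7, 0], "twist": [0, 0, -0.01]},
    {"dp": [2.8, 0.9, 0], "twist": [0, 0, -0.01]},
    {"dp": [3.5, 1.1, 0], "twist": [0, 0, -0.02]},
    {"dp": [4.4, 1.4, 0], "twist": [0, 0, -0.03]},
    {"dp": [5.3, 1.7, 0], "twist": [0, 0, -0.04]},
    {"dp": [6.2, 1.9, 0], "twist": [0, 0, -0.05]},
    {"dp": [7.0, 2.2, 0], "twist": [0, 0, -0.07]},
    {"dp": [7.8, 2.4, 0], "twist": [0, 0, -0.08]},
    {"dp": [8.6, 2.6, 0], "twist": [0, 0, -0.1]},
  ],
)

```text
clock: 5.43
tool_pos: [0.5687, -0.0548, 0.0612]
tool_rot: [0.322, -3.125, 0.0]
contact_force: [0.2, -0.8, -0.2]
gripper_width: 0.0142
grip_force: 0.1
```

```bash
cat >> h.py <<'E'
def look(name=None):
    s=env.observe();D=22
    h=head(s);c=st(np.array(s['tool_pos'])*1000);print('t',s['clock'],'tcp st',c.round(1),'head',np.degrees(h).round(1),'notch pot',(c+D*np.array([np.cos(h),np.sin(h)])).round(1),'F',np.round(s['contact_force'],1),'z',s['tool_pos'][2])
    if name: cv2.imwrite(f'pics/{name}.png',optics.camera('wrist')['img'][220:420,200:480])
E
python3 -c "
from h import *
look('w5')"
```

```text
t 5.4333 tcp st [-90.1 -27.8] head 27.9 notch pot [-70.6 -17.5] F [ 0.2 -0.8 -0.2] z 0.061170157922533365
```

View pics/w5.png

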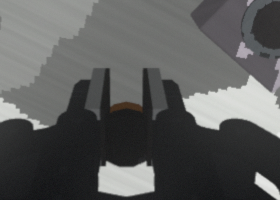

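The pot is seated in the notch between the fingertips.

Emit:
jog_arm(
  commands=[
    {"dp": [0.7, 0.2, 0], "twist": [0, 0, -0.02]},
    {"dp": [1.3, 0.3, 0], "twist": [0, 0, -0.05]},
    {"dp": [2.0, 0.5, 0], "twist": [0, 0, -0.07]},
    {"dp": [2.6, 0.6, 0], "twist": [0, 0, -0.1]},
    {"dp": [3.1, 0.8, 0], "twist": [0, 0, -0.14]},
    {"dp": [3.6, 0.9, 0], "twist": [0, 0, -0.18]},
    {"dp": [4.1, 1.0, 0], "twist": [0, 0, -0.24]},
    {"dp": [4.5, 1.1, 0], "twist": [0, 0, -0.3]},
    {"dp": [4.9, 1.2, 0], "twist": [0, 0, -0.38]},
    {"dp": [5.2, 1.4, 0], "twist": [0, 0, -0.48]},
    {"dp": [5.2, 1.4, 0], "twist": [0, 0, -0.48]},
  ],
)

```text
clock: 6.4
tool_pos: [0.6206, -0.0404, 0.0612]
tool_rot: [0.436, 3.111, -0.0]
contact_force: [0.1, -0.3, 0.5]
gripper_width: 0.0141
grip_force: 0.0
```

```bash
python3 -c "
from h import *
look('w6')
print(np.round(Rm,3))"
```

```text
t 6.4 tcp st [-44.2   0.4] head 0.1 notch pot [-22.2   0.4] F [ 0.1 -0.3  0.5] z 0.061160837737151835
[[ 0.961  0.277]
 [-0.277  0.961]]
```

View pics/w6.png

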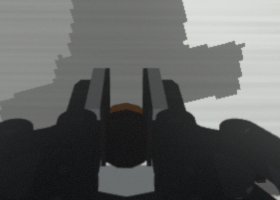

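Emit:
jog_arm(
  commands=[
    {"dp": [0.5, -0.1, 0], "twist": [0, 0, 0]},
    {"dp": [1.0, -0.3, 0], "twist": [0, 0, 0]},
    {"dp": [1.5, -0.4, 0], "twist": [0, 0, 0]},
    {"dp": [2.0, -0.6, 0], "twist": [0, 0, 0]},
    {"dp": [2.4, -0.7, 0], "twist": [0, 0, 0]},
    {"dp": [2.8, -0.8, 0], "twist": [0, 0, 0]},
    {"dp": [2.8, -0.8, 0], "twist": [0, 0, 0]},
    {"dp": [2.8, -0.8, 0], "twist": [0, 0, 0]},
  ],
)

```text
clock: 7.12
tool_pos: [0.648, -0.0492, 0.0611]
tool_rot: [-0.429, -3.112, 0.0]
contact_force: [-0.2, 0.5, 0.2]
gripper_width: 0.014
grip_force: 0.0
```

```bash
cat >> h.py <<'E'
def pots(cam):
    s=env.observe();p=optics.camera(cam)
    for n in('pot_a_mid','jar','block'):
        print(cam,n,[(st(np.array(d['xyz'])*1000).round().tolist(),round(d['xyz'][2]*1000),round(d['p'],2)) for d in spotter.place_of(n,p)])
E
python3 -c "
from h import *
look();pots('top');pots('scene')"
```

```text
t 7.1167 tcp st [-15.5  -0.5] head 0.4 notch pot [ 6.5 -0.3] F [-0.2  0.5  0.2] z 0.061127860757751375
top pot_a_mid []
top jar []
top block []
scene pot_a_mid [([-87.0, 98.0], 58, 0.54), ([0.0, -2.0], 0, 0.51)]
scene jar [([-125.0, 55.0], 56, 0.64)]
scene block [([-144.0, 7.0], 55, 0.61)]
```

Emit:
jog_arm(
  commands=[
    {"dp": [-2.9, 0.8, 0], "twist": [0, 0, 0]},
    {"dp": [-2.9, 0.8, 3], "twist": [0, 0, 0]},
    {"dp": [-3.5, -2, 7], "twist": [0, 0, 0.1]},
    {"dp": [-5, -5, 9], "twist": [0, 0, 0.2]},
    {"dp": [-7, -8, 9], "twist": [0, 0, 0.3]},
    {"dp": [-9, -8, 9], "twist": [0, 0, 0.4]},
    {"dp": [-9, -8, 9], "twist": [0, 0, 0.5]},
    {"dp": [-9, -8, 9], "twist": [0, 0, 0.5]},
    {"dp": [-9, -8, 9], "twist": [0, 0, 0.5]},
  ],
)

```text
clock: 8.27
tool_pos: [0.5583, -0.1289, 0.1515]
tool_rot: [-0.35, 3.121, 0.0]
contact_force: [-0.4, 0.5, -0.1]
gripper_width: 0.0139
grip_force: 0.0
```

```bash
python3 -c "
from h import *
look();pots('top');pots('scene');pots('wrist')
a=optics.camera('scene')['img'];s=env.observe();b=optics.camera('wrist')['img']
a=cv2.resize(a[210:330,220:390],None,fx=3,fy=3)
cv2.imwrite('pics/c7.png',np.hstack([cv2.resize(a,(400,300)),cv2.resize(b,(400,300))]))
for c in [(-50,0),(-40,0)]: plan((-90,-99),cx=c[0],n=18,m=5)
"
```

```text
t 8.2667 tcp st [ -79.6 -101.9] head 28.9 notch pot [-60.3 -91.3] F [-0.4  0.5 -0.1] z 0.1515261297123722
top pot_a_mid []
top jar [([-121.0, 53.0], 53, 0.65)]
top block [([-148.0, 6.0], 58, 0.67)]
scene pot_a_mid [([-88.0, 98.0], 61, 0.49)]
scene jar [([-124.0, 55.0], 58, 0.66)]
scene block [([-148.0, 7.0], 55, 0.5), ([-125.0, 53.0], 56, 0.37)]
wrist pot_a_mid [([-89.0, 98.0], 66, 0.97)]
wrist jar [([-123.0, 54.0], 53, 0.68)]
wrist block [([-142.0, 1.0], 57, 0.57)]
clock 8.9667 z 151.2621403111188 head 29.052857081353004
0 [-3.1, -2.2] 0.68
-- new call
1 [0.9, 1.1] 0.0
2 [1.6, 2.0] -0.01
3 [2.2, 2.9] -0.03
4 [2.9, 3.7] -0.05
5 [3.5, 4.5] -0.07
6 [4.1, 5.2] -0.09
7 [4.6, 5.9] -0.12
8 [5.2, 6.5] -0.14
9 [5.7, 7.0] -0.18
10 [6.1, 7.5] -0.22
11 [6.6, 8.0] -0.26
12 [7.0, 8.5] -0.32
-- new call
13 [0.4, 0.4] -0.07
14 [0.7, 0.8] -0.15
15 [1.1, 1.2] -0.24
16 [1.4, 1.5] -0.36
17 [1.7, 1.9] -0.51
18 [2.0, 2.3] -0.68
19 [2.4, 2.6] -0.87
20 [2.9, 2.5] -0.87
21 [3.5, 2.3] -0.87
22 [4.0, 2.1] -0.87
23 [4.6, 2.0] -0.87
24 [5.1, 1.8] -0.87
-- new call
clock 8.9667 z 151.2621403111188 head 29.052857081353004
0 [-3.3, -2.1] 0.6
-- new call
1 [1.0, 1.0] 0.0
2 [1.8, 1.9] -0.01
3 [2.5, 2.8] -0.02
4 [3.3, 3.5] -0.03
5 [4.0, 4.3] -0.04
6 [4.6, 5.0] -0.05
7 [5.2, 5.6] -0.07
8 [5.8, 6.2] -0.09
9 [6.3, 6.7] -0.11
10 [6.8, 7.2] -0.13
11 [7.3, 7.7] -0.16
12 [7.7, 8.1] -0.2
-- new call
13 [0.4, 0.4] -0.05
14 [0.7, 0.7] -0.11
15 [1.0, 1.1] -0.18
16 [1.2, 1.4] -0.29
17 [1.4, 1.8] -0.43
18 [1.6, 2.2] -0.63
19 [1.9, 2.8] -0.9
20 [2.4, 2.7] -0.9
21 [3.0, 2.5] -0.9
22 [3.5, 2.3] -0.9
23 [4.1, 2.2] -0.9
24 [4.6, 2.0] -0.9
-- new call
```

View pics/c7.png

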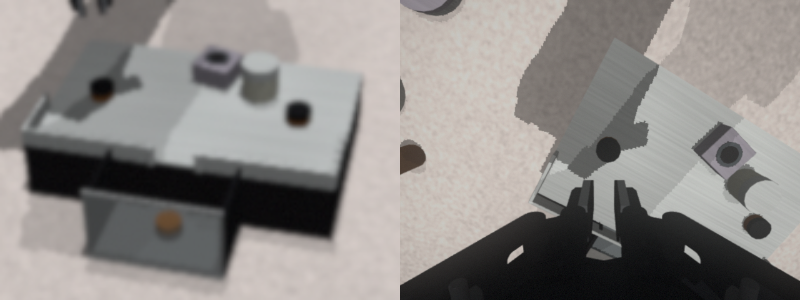

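The scene view shows the first pot lying in the slot. The wrist view shows the next pot at about (331,238) in full-picture pixels. The jar and block haven't moved.

```bash
python3 -c "
from h import *
s=env.observe();p=optics.camera('wrist')
for q in back(p,[(331,238),(571,362)],.069,s): print(st(q*1000))"
```

```text
[ -89.74757017 -103.68877843]
[-93.01186085  91.18617825]
```

Emit:
jog_arm(
  commands=[
    {"dp": [-3.4, -2.6, 0], "twist": [0, 0, 0.12]},
    {"dp": [-3.4, -2.6, 0], "twist": [0, 0, 0.24]},
    {"dp": [-3.4, -2.6, 0], "twist": [0, 0, 0.36]},
    {"dp": [-3.4, -2.6, 0], "twist": [0, 0, 0.48]},
    {"dp": [-3.4, -2.6, 0], "twist": [0, 0, 0.6]},
    {"dp": [-3.4, -2.6, 0], "twist": [0, 0, 0.68]},
    {"dp": [-3.4, -2.6, -3], "twist": [0, 0, 0.68]},
    {"dp": [-3.4, -2.6, -6], "twist": [0, 0, 0.68]},
    {"dp": [-3.4, -2.6, -9], "twist": [0, 0, 0.68]},
    {"dp": [-3.4, -2.6, -9], "twist": [0, 0, 0.68]},
    {"dp": [-3.4, -2.6, -9], "twist": [0, 0, 0.68]},
  ],
)

```text
clock: 9.93
tool_pos: [0.5233, -0.1552, 0.061]
tool_rot: [1.374, -2.823, -0.002]
contact_force: [0.1, -0.4, 1.6]
gripper_width: 0.0139
grip_force: 0.0
```

```bash
python3 -c "
from h import *
look('w8')
plan((-90,-101),n=18,m=5)
"
```

```text
t 9.9333 tcp st [-105.9 -136.9] head 68.0 notch pot [ -97.6 -116.5] F [ 0.1 -0.4  1.6] z 0.060967429512123944
clock 9.9833 z 62.17874491520609 head 67.99802656243278
0 [0.2, 0.2] 0.01
-- new call
1 [0.9, 1.1] 0.0
2 [1.6, 2.1] -0.01
3 [2.2, 2.9] -0.03
4 [2.9, 3.8] -0.05
5 [3.5, 4.6] -0.07
6 [4.1, 5.3] -0.09
7 [4.7, 6.0] -0.11
8 [5.2, 6.6] -0.14
9 [5.7, 7.2] -0.18
10 [6.2, 7.7] -0.22
11 [6.6, 8.2] -0.26
12 [7.0, 8.6] -0.32
-- new call
13 [0.4, 0.4] -0.07
14 [0.7, 0.8] -0.15
15 [1.1, 1.2] -0.25
16 [1.4, 1.5] -0.37
17 [1.7, 1.9] -0.51
18 [2.0, 2.3] -0.68
19 [2.4, 2.7] -0.88
20 [2.9, 2.5] -0.88
21 [3.5, 2.3] -0.88
22 [4.0, 2.2] -0.88
23 [4.5, 2.0] -0.88
24 [5.1, 1.9] -0.88
-- new call
```

View pics/w8.png

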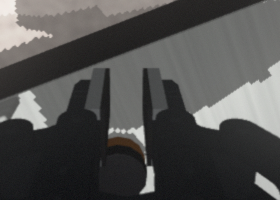

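The pot is centred ahead of the notch, at crop pixel (124,160).

Emit:
jog_arm(
  commands=[
    {"dp": [0.5, 0.6, 0], "twist": [0, 0, 0]},
    {"dp": [0.9, 1.1, 0], "twist": [0, 0, 0]},
    {"dp": [1.3, 1.6, 0], "twist": [0, 0, 0]},
    {"dp": [1.8, 2.3, 0], "twist": [0, 0, -0.01]},
    {"dp": [2.4, 3.1, 0], "twist": [0, 0, -0.03]},
    {"dp": [3.1, 4.0, 0], "twist": [0, 0, -0.05]},
    {"dp": [3.7, 4.8, 0], "twist": [0, 0, -0.07]},
    {"dp": [4.3, 5.5, 0], "twist": [0, 0, -0.09]},
    {"dp": [4.9, 6.2, 0], "twist": [0, 0, -0.11]},
    {"dp": [5.4, 6.8, 0], "twist": [0, 0, -0.14]},
    {"dp": [5.9, 7.4, 0], "twist": [0, 0, -0.18]},
    {"dp": [6.4, 7.9, 0], "twist": [0, 0, -0.22]},
  ],
)

```text
clock: 10.98
tool_pos: [0.5887, -0.0746, 0.0616]
tool_rot: [-1.055, 2.959, 0.0]
contact_force: [0.2, -0.9, -0.1]
gripper_width: 0.0141
grip_force: 0.1
```

Emit:
jog_arm(
  commands=[
    {"dp": [0.4, 0.5, 0], "twist": [0, 0, -0.04]},
    {"dp": [0.8, 0.9, 0], "twist": [0, 0, -0.1]},
    {"dp": [1.2, 1.3, 0], "twist": [0, 0, -0.17]},
    {"dp": [1.5, 1.7, 0], "twist": [0, 0, -0.25]},
    {"dp": [1.9, 2.1, 0], "twist": [0, 0, -0.35]},
    {"dp": [2.2, 2.4, 0], "twist": [0, 0, -0.46]},
    {"dp": [2.4, 2.7, 0], "twist": [0, 0, -0.57]},
    {"dp": [2.6, 3.0, 0], "twist": [0, 0, -0.67]},
    {"dp": [2.8, 3.2, 0], "twist": [0, 0, -0.78]},
    {"dp": [3.0, 3.4, 0], "twist": [0, 0, -0.88]},
    {"dp": [3.2, 3.6, 0], "twist": [0, 0, -0.98]},
    {"dp": [3.2, 3.6, 0], "twist": [0, 0, -0.98]},
  ],
)

```text
clock: 11.98
tool_pos: [0.6206, -0.0382, 0.0615]
tool_rot: [0.466, 3.107, 0.0]
contact_force: [0.0, -0.5, 0.8]
gripper_width: 0.0142
grip_force: 0.0
```

```bash
python3 -c "
from h import *
look()
s=env.observe();p=optics.camera('wrist')
im=p['img'];g=cv2.cvtColor(im,6)
print(g[260:420:8,300:356:4])
a=cv2.imread('pics/w6.png',0);print('ref w6');print(a[40:200:8,100:156:4])
"
```

```text
t 11.9833 tcp st [-44.8   2.4] head -0.9 notch pot [-22.8   2.1] F [ 0.  -0.5  0.8] z 0.06145031703235779
[[109 108 110 108 109 109 109 110 109 111 111 111 111 111]
 [109 110 112 113 111 114 110 113 110 110 111 112 113 114]
 [109 108 109 110 109 109 110 110 109 109 110 110 111 108]
 [108 109 110 108 110 109 109 109 108 109 110 110 109 109]
 [ 74  62  38 109 108 108 107 109 109 107 108  39  69  75]
 [ 74  42  35 111 112 111 111 110 111 111 111  34  49  73]
 [ 72  32  33 108 105 107 106 106 105 104 106  34  34  76]
 [ 72  32  30 111 111 111 110 111 110 111 111  33  33  74]
 [ 56  27  29 105  66  51  51  49  51  80 108  28  31  61]
 [ 48  31  26  32  25  28  23  26  25  30  44  27  33  57]
 [ 33  28  22  22  26  22  25  24  25  23  25  27  33  39]
 [ 27  28  25  26  25  24  23  23  22  25  23  28  29  26]
 [ 25  28  23  22  27  20  23  23  21  21  25  24  29  28]
 [ 26  25  19  19  23  23  21  19  21  22  25  25  27  26]
 [ 25  23  21  21  24  21  26  19  20  24  22  25  25  26]
 [ 41  28  32  19  19  22  19  20  23  21  21  79  27  38]
 [ 98  95  80  78  81  79  69  77  80  79  77  86 
[... 674 characters left out ...]
5  25 107  80  59  52  50  68 100 109  26  28  63]
 [ 48  30  26  34  27  27  26  27  22  32  46  30  32  52]
 [ 33  26  24  25  26  22  24  22  27  24  25  25  31  41]
 [ 29  30  23  24  23  25  24  25  21  21  24  25  29  32]
 [ 25  24  24  24  24  24  21  26  27  24  25  26  27  23]
 [ 24  25  22  21  23  19  22  23  24  20  23  25  29  24]
 [ 22  26  22  20  21  21  21  20  21  19  20  24  28  27]
 [ 42  26  21  19  25  23  20  21  25  19  20  33  28  41]
 [ 99 109 108 107  99  87  84  82  89 108 109 109 108  93]
 [108 109 109 108 107 109 109 108 109 107 107 108 109 106]
 [107 107 108 108 107 107 108 109 107 108 109 109 108 107]
 [ 34  68  97 104 108 109 108 109 106 108 105  94  66  37]]
```

Emit:
jog_arm(
  commands=[
    {"dp": [0.4, -0.3, 0], "twist": [0, 0, 0.01]},
    {"dp": [0.9, -0.5, 0], "twist": [0, 0, 0.02]},
    {"dp": [1.4, -0.6, 0], "twist": [0, 0, 0.02]},
    {"dp": [1.9, -0.8, 0], "twist": [0, 0, 0.02]},
    {"dp": [2.3, -0.9, 0], "twist": [0, 0, 0.02]},
    {"dp": [2.7, -1.0, 0], "twist": [0, 0, 0.02]},
    {"dp": [2.7, -1.0, 0], "twist": [0, 0, 0.02]},
    {"dp": [2.7, -1.0, 0], "twist": [0, 0, 0.02]},
  ],
)

```text
clock: 12.7
tool_pos: [0.647, -0.0502, 0.0611]
tool_rot: [-0.429, -3.112, 0.0]
contact_force: [0.4, -0.8, 0.0]
gripper_width: 0.0144
grip_force: 0.0
```

```bash
python3 -c "
from h import *
look()"
```

```text
t 12.7 tcp st [-16.2  -1.7] head 0.4 notch pot [ 5.8 -1.5] F [ 0.4 -0.8  0. ] z 0.061123548183224366
```

Emit:
jog_arm(
  commands=[
    {"dp": [-2.9, 0.8, 0], "twist": [0, 0, 0]},
    {"dp": [-2.9, 0.8, 3], "twist": [0, 0, 0]},
    {"dp": [-2.9, 2.5, 7], "twist": [0, 0, -0.1]},
    {"dp": [-2.7, 5, 9], "twist": [0, 0, -0.2]},
    {"dp": [-2.7, 8, 9], "twist": [0, 0, -0.3]},
    {"dp": [-2.7, 11, 9], "twist": [0, 0, -0.4]},
    {"dp": [-2.7, 12, 9], "twist": [0, 0, -0.5]},
    {"dp": [-2.7, 12, 9], "twist": [0, 0, -0.5]},
    {"dp": [-2.7, 12, 9], "twist": [0, 0, -0.5]},
  ],
)

```text
clock: 13.45
tool_pos: [0.6196, 0.0704, 0.1511]
tool_rot: [-1.181, -2.911, 0.001]
contact_force: [0.5, -0.3, 0.3]
gripper_width: 0.0135
grip_force: 0.0
```

```bash
cat >> h.py <<'E'
def blobs():
    s=env.observe();p=optics.camera('wrist');g=cv2.cvtColor(p['img'],6)
    n,l,q,c=cv2.connectedComponentsWithStats((g<50).astype(np.uint8))
    for i in range(1,n):
        if 300<q[i,4]<4000: print('blob',c[i].round(),q[i].tolist(),st(back(p,[c[i]],.066,s)[0]*1000).round(1))
E
python3 -c "
from h import *
look();pots('top');pots('scene');pots('wrist');blobs()
plan((-93,98),n=18,m=5)
p=optics.camera('scene');np.save('sc.npy',p['img'])
W=lambda x,y,z:[*(O+Rm@np.array([x,y]))/1000,z]
for n in('slot','pot_a_mid'):print(n,[(proj(p,[d['xyz']])[0].round(),d['p']) for d in spotter.recognise(n,p)])
h=cv2.cvtColor(p['img'],40);m=cv2.inRange(h,(5,100,60),(20,255,255))
n,l,q,c=cv2.connectedComponentsWithStats(m)
print([(q[i,4],c[i].round().tolist()) for i in range(1,n) if q[i,4]>3 and 220<c[i][0]<390 and 200<c[i][1]<330])
print('slot corners',proj(p,[W(x,y,z) for x,y,z in[(0,-60,.055),(0,60,.055),(75,60,.004),(75,-60,.004)]]).round())
"
```

```text
t 13.45 tcp st [-75.9 106.5] head -28.1 notch pot [-56.5  96.2] F [ 0.5 -0.3  0.3] z 0.15114102588129222
top pot_a_mid [([-91.0, 101.0], 61, 0.42)]
top jar [([-122.0, 53.0], 58, 0.75)]
top block [([-146.0, 7.0], 57, 0.87), ([-302.0, 414.0], -2, 0.4)]
scene pot_a_mid [([-89.0, 99.0], 58, 0.59)]
scene jar [([-124.0, 55.0], 52, 0.55)]
scene block [([-145.0, 8.0], 59, 0.49)]
wrist pot_a_mid [([-94.0, 99.0], 61, 0.8)]
wrist jar [([-125.0, 54.0], 54, 0.67)]
wrist block [([-143.0, 1.0], 57, 0.79)]
blob [306. 234.] [287, 214, 39, 40, 1184] [-91.3  99.8]
blob [131. 232.] [118, 220, 25, 27, 415] [-145.7    0.6]
clock 14.1 z 151.24104574198304 head -28.231163260515526
0 [-2.4, 3.3] -0.66
-- new call
1 [0.2, -1.4] 0.0
2 [0.3, -2.5] 0.01
3 [0.5, -3.6] 0.03
4 [0.6, -4.7] 0.05
5 [0.7, -5.6] 0.07
6 [0.9, -6.6] 0.09
7 [1.0, -7.4] 0.11
8 [1.2, -8.2] 0.14
9 [1.3, -9.0] 0.17
10 [1.5, -9.6] 0.21
11 [1.6, -10.3] 0.26
12 [1.7, -10.9] 0.31
-- new call
13 [0.1, -0.5] 0.06
14 [0.2, -1.1] 0.14
15 [0.3, -1.5] 0.24
16 [0.4, -2.0] 0.35
17 [0.5, -2.5] 0.49
18 [0.6, -3.0] 0.66
19 [0.7, -3.5] 0.84
20 [1.3, -3.6] 0.84
21 [1.8, -3.8] 0.84
22 [2.3, -3.9] 0.84
23 [2.9, -4.1] 0.84
24 [3.4, -4.2] 0.84
-- new call
slot [(array([138., 267.]), 0.67), (array([298., 270.]), 0.64), (array([484., 219.]), 0.48)]
pot_a_mid [(array([348., 257.]), 0.42)]
[(np.int32(18), [284.0, 285.0]), (np.int32(52), [291.0, 298.0])]
slot corners [[269. 272.]
 [321. 279.]
 [314. 320.]
 [259. 311.]]
```

```bash
python3 -c "
from h import *
p=optics.camera('scene');t=optics.camera('top');s=env.observe();w=optics.camera('wrist')
W=lambda x,y,z:[*(O+Rm@np.array([x,y]))/1000,z]
L=[(0,0,.062),(6,0,.06),(13,0,.011),(37,0,.011),(60,0,.011),(13,0,.025)]
print(proj(p,[W(*a) for a in L]).round());print(proj(t,[W(*a) for a in L]).round());print(proj(w,[W(*a) for a in L],s).round())
for uv in[(284,285),(291,298)]: print([st(back(p,[uv],z)[0]*1000).round() for z in(.011,.025,.062)])
print(cv2.cvtColor(p['img'],6)[262:312:2,264:318:3])
h=cv2.cvtColor(w['img'],40);m=cv2.inRange(h,(5,100,40),(20,255,255))
n,l,q,c=cv2.connectedComponentsWithStats(m);print([(q[i].tolist()) for i in range(1,n) if q[i,4]>8])
"
```

```text
[[295. 273.]
 [294. 275.]
 [294. 295.]
 [291. 302.]
 [288. 308.]
 [294. 290.]]
[[349. 198.]
 [350. 196.]
 [349. 199.]
 [352. 191.]
 [355. 183.]
 [350. 198.]]
[[250. 396.]
 [254. 400.]
 [269. 368.]
 [282. 388.]
 [295. 407.]
 [266. 378.]]
[array([-16., -31.]), array([  1., -26.]), array([ 46., -10.])]
[array([25., -3.]), array([41.,  2.]), array([84., 16.])]
[[188 188 189 188 188 188 189 188 187 188 187 187 175 109 106 106 105 105]
 [183 186 187 187 188 188 188 188 188 189 188 188 182 111 107 106 108 107]
 [150 167 171 184 184 183 186 187 187 187 189 188 187 146 137 137 149 144]
 [ 93  93 107 127 132 152 174 177 188 188 189 187 187 185 184 185 185 184]
 [ 77  66  90  91  91  95 106 142 187 188 189 189 190 188 187 186 184 184]
 [ 46  48  82  87  89  90  88 135 186 187 187 187 184 145 138 165 171 173]
 [ 19  17  37  48  58  77  79 107 149 165 175 183 182 111  92  96  98 112]
 [ 12   8   8   9  14  21  37  45  41  58  84 108 127  97  90  90  90  89]
 [  9  11  10  10  10   9  11  10  11  12  14  19  26  66  70  77  81  86]
 [  9   8  10  10  10   9  11  10   9  11  10  11   9  16  19  21 
[... 437 characters left out ...]
  72  57  39  26  19]
 [ 67  77  94  93  87  75  69  71  88  87  88  93  90  94  99  98  91  46]
 [ 68  87  96  95  95  91  87  82  83  81  83  91  91  90  91  85  86  42]
 [ 70  93  98  97  97  96  96  90  80  79  79  89  97  96  93  94  87  35]
 [ 78  97  98  98  98  98  98  88  74  78  73  84  98  96  93  94  88  35]
 [ 88  97  98  98  98  97  98  88  63  66  64  83  98  97  96  97  88  38]
 [ 95  98  97  98  97  98  97  92  69  66  70  90  98  97  98  98  91  40]
 [ 98  98  98  98  98  97  98  98  89  82  89  97  98  98  98  98  90  40]
 [ 98  98  98  98  98  98  98  98  98  98  98  98  98  98  98  98  90  39]
 [ 93  96  97  97  98  98  98  98  98  98  98  98  98  98  98  97  89  40]]
[]
```

The gate is clear and both pots are below deck height in the slot. On to the third pot.

Emit:
jog_arm(
  commands=[
    {"dp": [-2.3, 3.7, 0], "twist": [0, 0, -0.12]},
    {"dp": [-2.3, 3.7, 0], "twist": [0, 0, -0.24]},
    {"dp": [-2.3, 3.7, 0], "twist": [0, 0, -0.36]},
    {"dp": [-2.3, 3.7, 0], "twist": [0, 0, -0.48]},
    {"dp": [-2.3, 3.7, 0], "twist": [0, 0, -0.6]},
    {"dp": [-2.3, 3.7, 0], "twist": [0, 0, -0.66]},
    {"dp": [-2.3, 3.7, -3], "twist": [0, 0, -0.66]},
    {"dp": [-2.3, 3.7, -6], "twist": [0, 0, -0.66]},
    {"dp": [-2.3, 3.7, -9], "twist": [0, 0, -0.66]},
    {"dp": [-2.3, 3.7, -9], "twist": [0, 0, -0.66]},
    {"dp": [-2.3, 3.7, -9], "twist": [0, 0, -0.66]},
  ],
)

```text
clock: 15.32
tool_pos: [0.5965, 0.1066, 0.0606]
tool_rot: [-2.064, -2.367, 0.003]
contact_force: [0.7, 0.1, -0.8]
gripper_width: 0.0142
grip_force: 0.0
```

```bash
python3 -c "
from h import *
look('w9')
plan((-92,98.5),n=18,m=5)
a=cv2.imread('pics/w9.png',0);print(a[40:200:8,96:160:4])
a=cv2.imread('pics/w8.png',0);print(a[40:200:8,96:160:4])
"
```

```text
t 15.3167 tcp st [-108.2  134.9] head -66.1 notch pot [-99.2 114.8] F [ 0.7  0.1 -0.8] z 0.06059465355628703
clock 15.3667 z 61.68500240501965 head -66.06354949936069
0 [0.0, -0.4] -0.01
-- new call
1 [0.2, -1.4] 0.0
2 [0.3, -2.5] 0.01
3 [0.4, -3.6] 0.03
4 [0.5, -4.7] 0.05
5 [0.7, -5.6] 0.07
6 [0.8, -6.6] 0.09
7 [0.9, -7.4] 0.11
8 [1.1, -8.2] 0.14
9 [1.2, -9.0] 0.18
10 [1.4, -9.7] 0.21
11 [1.5, -10.3] 0.26
12 [1.6, -10.9] 0.31
-- new call
13 [0.1, -0.5] 0.07
14 [0.2, -1.1] 0.14
15 [0.3, -1.5] 0.24
16 [0.4, -2.0] 0.36
17 [0.5, -2.5] 0.5
18 [0.6, -3.0] 0.67
19 [0.7, -3.5] 0.85
20 [1.2, -3.6] 0.85
21 [1.8, -3.8] 0.85
22 [2.3, -3.9] 0.85
23 [2.9, -4.1] 0.85
24 [3.4, -4.3] 0.85
-- new call
[[108 106 108 107  99  54  42  42  41  42  42  44  45  47  47  47]
 [103 109 108 107 105 105 107 107 107  90  50  42  43  42  44  44]
 [107 107 106 106 104 105 106 107 106 105 104 105 106 107  79  45]
 [105 106 106 103 102 103 105 105 105 104 104 107 107 106 107 107]
 [ 71  71  57  32 103 104 105 103 103 103 105 105  34  64  75  71]
 [ 73  69  41  30 105 104 101 101 102 105 103 103  31  44  71  73]
 [ 7
[... 1575 characters left out ...]
 111 111 111  31  34  56  89]
 [ 32  35  31  36 108 111 109 110 109 111 110 108  32  31  41  34]
 [ 25  30  30  59 202 140 113 126 111 203 121 210  81  32  34  31]
 [ 29  28  33  85 109  96  95 108 107 108 183 212 136  31  29  27]
 [ 24  27  28  44  46  43  43  50  50  48  53 108 172  32  28  27]
 [ 26  24  28  22  20  26  24  24  25  26  25  47 148  29  28  28]
 [ 23  44  27  34  35  36  36  36  33  36  35  23  76  28  38  26]
 [ 27  33  32  32  32  30  35  35  34  35  35  35  25 198 172  27]
 [ 22  33  31  31  32  35  34  32  33  32  32  33  33 197 197  27]
 [ 21  30  30  28  29  29  30  29  31  33  33  33  36 204 192  29]
 [ 22  22  24  30  29  29  26  30  30  31  31 150 176 120  60  25]]
```

Emit:
jog_arm(
  commands=[
    {"dp": [0.3, -0.6, 0], "twist": [0, 0, 0]},
    {"dp": [0.35, -1.1, 0], "twist": [0, 0, 0]},
    {"dp": [0.4, -1.7, 0], "twist": [0, 0, 0]},
    {"dp": [0.45, -2.3, 0], "twist": [0, 0, 0]},
    {"dp": [0.5, -3.0, 0], "twist": [0, 0, 0.01]},
    {"dp": [0.6, -4.0, 0], "twist": [0, 0, 0.03]},
    {"dp": [0.7, -5.0, 0], "twist": [0, 0, 0.05]},
    {"dp": [0.8, -6.0, 0], "twist": [0, 0, 0.07]},
    {"dp": [0.9, -6.9, 0], "twist": [0, 0, 0.09]},
    {"dp": [1.0, -7.8, 0], "twist": [0, 0, 0.11]},
    {"dp": [1.1, -8.6, 0], "twist": [0, 0, 0.14]},
    {"dp": [1.2, -9.3, 0], "twist": [0, 0, 0.18]},
  ],
)

```text
clock: 16.37
tool_pos: [0.6089, 0.0127, 0.0615]
tool_rot: [1.842, 2.545, -0.0]
contact_force: [0.1, -0.2, 0.2]
gripper_width: 0.0139
grip_force: 0.1
```

```bash
python3 -c "
from h import *
look('w10')
a=cv2.imread('pics/w10.png',0);print(a[96:184:8,96:160:4])
"
```

```text
t 16.3667 tcp st [-70.2  48.1] head -55.7 notch pot [-57.8  29.9] F [ 0.1 -0.2  0.2] z 0.06145051702208766
[[ 67  66  25  27  98 102  99 100 100 101 102 101  32  28  69  70]
 [ 67  51  28  27  96  52  46  47  49  48  52  91  28  28  58  71]
 [ 81  42  26  25  28  20  23  24  28  24  26  33  27  27  49  79]
 [ 28  32  29  23  25  23  27  24  23  24  22  21  23  29  36  30]
 [ 22  25  25  21  25  24  21  25  20  23  22  24  24  25  24  27]
 [ 24  24  28  23  20  22  24  24  23  20  22  19  20  28  23  24]
 [ 24  23  27  19  25  19  23  22  21  24  22  22  22  22  21  26]
 [ 26  25  25  19  24  24  20  21  18  22  22  23  24  27  26  23]
 [ 23  41  23  47  18  24  25  22  22  21  22  18  45  25  34  23]
 [ 24 111 123 124 123 122 127 125 121 106  98  99 102  97  82  26]
 [ 23 123 124 122 127 127 124 123 124 124 101 103 110 180 173  22]]
```

Emit:
jog_arm(
  commands=[
    {"dp": [0.2, -0.7, 0], "twist": [0, 0, 0.04]},
    {"dp": [0.3, -1.3, 0], "twist": [0, 0, 0.08]},
    {"dp": [0.4, -1.9, 0], "twist": [0, 0, 0.13]},
    {"dp": [0.5, -2.4, 0], "twist": [0, 0, 0.2]},
    {"dp": [0.6, -3.0, 0], "twist": [0, 0, 0.28]},
    {"dp": [0.7, -3.4, 0], "twist": [0, 0, 0.37]},
    {"dp": [0.8, -3.9, 0], "twist": [0, 0, 0.48]},
    {"dp": [0.9, -4.3, 0], "twist": [0, 0, 0.59]},
    {"dp": [0.9, -4.7, 0], "twist": [0, 0, 0.71]},
    {"dp": [1.0, -5.0, 0], "twist": [0, 0, 0.82]},
    {"dp": [1.1, -5.3, 0], "twist": [0, 0, 0.93]},
    {"dp": [1.2, -5.4, 0], "twist": [0, 0, 0.97]},
  ],
)

```text
clock: 17.42
tool_pos: [0.6209, -0.041, 0.0615]
tool_rot: [0.436, 3.111, -0.0]
contact_force: [0.6, -0.7, 0.7]
gripper_width: 0.0139
grip_force: 0.0
```

```bash
python3 -c "
from h import *
look('w11')
a=cv2.imread('pics/w11.png',0);print(a[96:184:8,96:160:4])
"
```

```text
t 17.4167 tcp st [-43.8  -0.1] head 0.2 notch pot [-21.8  -0.1] F [ 0.6 -0.7  0.7] z 0.06149452892318111
[[ 74  71  30  30 112 108 111 109 111 110 110 108  32  31  74  74]
 [ 72  55  31  30 103  56  50  50  48  50  59 101  27  29  62  75]
 [ 87  46  28  24  34  27  26  24  25  27  22  28  28  33  54  88]
 [ 26  33  28  26  29  27  27  26  25  27  24  23  26  32  37  33]
 [ 24  27  28  22  21  22  21  23  25  21  21  22  24  31  27  27]
 [ 27  28  28  21  18  22  25  22  23  24  24  24  22  29  28  24]
 [ 22  25  25  25  24  20  20  20  24  21  23  19  23  27  20  25]
 [ 24  22  23  25  18  17  21  21  21  20  19  22  19  28  23  22]
 [ 23  40  24  68  18  17  18  21  20  20  21  19  83  29  38  27]
 [ 24  98 109  83  79  77  78  75  77  76  78  79  82 108  92  26]
 [ 21 108 107 105  88  85  78  78  79  80  82  89  98 109 107  24]]
```

Emit:
jog_arm(
  commands=[
    {"dp": [0.5, -0.1, 0], "twist": [0, 0, 0]},
    {"dp": [1.0, -0.3, 0], "twist": [0, 0, 0]},
    {"dp": [1.5, -0.4, 0], "twist": [0, 0, 0]},
    {"dp": [2.0, -0.6, 0], "twist": [0, 0, 0]},
    {"dp": [2.4, -0.7, 0], "twist": [0, 0, 0]},
    {"dp": [2.8, -0.8, 0], "twist": [0, 0, 0]},
    {"dp": [2.8, -0.8, 0], "twist": [0, 0, 0]},
    {"dp": [2.8, -0.8, 0], "twist": [0, 0, 0]},
  ],
)

```text
clock: 18.13
tool_pos: [0.649, -0.0481, 0.0611]
tool_rot: [-0.445, -3.11, 0.0]
contact_force: [-0.5, 0.2, -0.5]
gripper_width: 0.0142
grip_force: 0.0
```

Emit:
jog_arm(
  commands=[
    {"dp": [-1.5, 0.4, 0], "twist": [0, 0, 0]},
    {"dp": [-2.9, 0.8, 0], "twist": [0, 0, 0]},
    {"dp": [-2.9, 0.8, 3], "twist": [0, 0, 0]},
    {"dp": [-2.9, 0.8, 7], "twist": [0, 0, 0]},
    {"dp": [-3, 4, 11], "twist": [0, 0, 0]},
    {"dp": [-3, 8, 14], "twist": [0, 0, 0]},
    {"dp": [-3, 12, 14], "twist": [0, 0, 0]},
    {"dp": [-3, 12, 14], "twist": [0, 0, 0]},
    {"dp": [-3, 12, 14], "twist": [0, 0, 0]},
  ],
)

```text
clock: 18.88
tool_pos: [0.6188, 0.0774, 0.202]
tool_rot: [0.435, 3.111, 0.004]
contact_force: [-0.3, 0.1, 0.3]
gripper_width: 0.0138
grip_force: 0.0
```

```bash
python3 -c "
from h import *
look();pots('top');pots('scene');pots('wrist');blobs()
p=optics.camera('scene')
h=cv2.cvtColor(p['img'],40);m=cv2.inRange(h,(5,100,40),(20,255,255))
n,l,q,c=cv2.connectedComponentsWithStats(m)
print([(q[i].tolist(),c[i].round().tolist()) for i in range(1,n) if q[i,4]>3 and 220<c[i][0]<390 and 200<c[i][1]<330])
print(cv2.cvtColor(p['img'],6)[262:312:2,264:318:3])
s=env.observe();w=optics.camera('wrist');np.save('w.npy',w['img'])
W=lambda x,y,z:[*(O+Rm@np.array([x,y]))/1000,z]
L=[(0,0,.055),(13,0,.011),(37,0,.011),(60,0,.011),(75,60,.004),(75,-60,.004)]
print(proj(w,[W(*a) for a in L],s).round())
"
```

```text
t 18.8833 tcp st [-78.6 113. ] head 0.2 notch pot [-56.6 113.1] F [-0.3  0.1  0.3] z 0.20204973724169178
top pot_a_mid [([-121.0, 54.0], 59, 0.61)]
top jar [([-124.0, 52.0], 62, 0.69), ([34.0, 0.0], 14, 0.25)]
top block [([-147.0, 6.0], 59, 0.59), ([1.0, -385.0], 6, 0.26)]
scene pot_a_mid []
scene jar [([-125.0, 52.0], 55, 0.82), ([-171.0, 439.0], -2, 0.53)]
scene block [([-148.0, 9.0], 56, 0.62)]
wrist pot_a_mid []
wrist jar [([-126.0, 53.0], 54, 0.86), ([7.0, -26.0], 18, 0.49)]
wrist block [([-141.0, 3.0], 56, 0.75)]
blob [181. 141.] [168, 129, 26, 26, 509] [-145.7    1.1]
[([279, 283, 10, 6, 35], [284.0, 285.0]), ([291, 284, 10, 6, 37], [296.0, 286.0]), ([287, 295, 9, 8, 56], [291.0, 298.0])]
[[186 186 187 186 187 187 187 186 186 186 185 185 166 108 105 105 104 104]
 [181 184 185 185 185 186 186 187 186 186 187 186 184 126 106 106 106 108]
 [149 165 169 181 182 180 183 185 185 185 187 187 187 162 136 135 149 167]
 [ 92  92 106 126 131 150 172 175 186 186 186 186 186 184 182 182 183 184]
 [ 76  65  88  90  90  94 103 141 185 186 186 187 187 186 184 184 182 182]
 [ 45  48  81  86  8
[... 859 characters left out ...]
 94  97  98  89  46]
 [ 66  86  95  94  93  91  86  81  82  79  78  72  86  89  88  85  85  42]
 [ 69  93  96  97  96  95  94  88  79  79  78  83  95  94  92  92  86  35]
 [ 77  96  97  97  96  97  97  87  74  77  73  82  97  94  93  94  88  35]
 [ 87  96  96  97  97  97  97  87  62  65  63  82  96  96  95  95  88  37]
 [ 93  96  97  97  96  97  96  91  68  66  69  89  97  97  97  97  90  39]
 [ 97  97  97  97  97  97  97  96  88  81  88  97  97  97  96  96  90  38]
 [ 96  97  97  97  96  97  97  96  97  97  96  97  97  97  97  97  89  38]
 [ 91  95  96  97  96  97  97  97  97  97  97  97  97  97  97  97  89  39]]
[[203. 314.]
 [219. 305.]
 [221. 327.]
 [222. 347.]
 [282. 355.]
 [170. 355.]]
```

```bash
python3 -c "
from h import *
print(job.sign_off())"
```

```text
the job is handed in; nothing more can be done
None
```

All three pots were pushed one at a time through the gate and are in the slot, the jar and block read as unmoved, and the job was handed in at about 20 s; I didn't check the table items again, and the last two pots seem to lean rather than lie flat.

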